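Open the tin lane for one more tin

ROBOT

A 6-joint arm with a two-finger parallel gripper is mounted at the origin on the work surface. World frame = base frame: x ahead of the robot, y to its left, z up, the work surface at z = 0. Lengths are in mm, angles in rad, forces in N, time in s.
With the tool pointing down it reaches from about 275 to 750 mm from the base axis. Payload 10.2 kg.
Tool frame: the origin (TCP) lies at the very end of the fingers, on their centre line; the grasp point (between the pads) lies 19 mm behind it; z points along the fingers, y is the direction in which the jaws open and shut (so a half turn about z gives the same grasp; the last joint's range is limited). The gripper opens to 85 mm and grips with 20 to 120 N. Pads are 22 mm wide; open, the fingers measure 114 mm over their backs; the gripper's body (76 mm by 85 mm) begins 54 mm behind the grasp point. The pads swing forward as they close: fully open they stand 13 mm farther back than shut.
Start: joints at [1.097, 0.313, 1.498, -0, 1.331, -0.223], TCP at [130.307, 508.578, 231.294] pointing down, gripper open.
Joint ranges: [-2.94, 2.94], [-0.97, 2.17], [0.19, 2.56], [-1.23, 4.37], [0.02, 3.11], [-2.88, 2.88]. Speed limits (rad/s): [2.39, 2.39, 3.01, 3.14, 3.14, 3.14].

INTERFACE

Orientations are given as a unit quaternion [w, x, y, z].
In Python, from rig import readout, cams, finish_job gives the robot as it stands. The module is installed in compiled form; this text tells all that it offers.
- The arm moves only by the tool carry_out, never from a script. Its argument "steps" is one flat list of numbers, 7 for each row, row after row: the shift along the tool's x, y, z in cm, then the turn, a rotation vector about the tool's x, y, z in units of 5 degrees (1.0 is 5 degrees), then the opening, from -1 (shut) to 1 (fully open), so that 0 is half open. In form: [x, y, z, ax, ay, az, hand, x, y, z, ax, ay, az, hand, ...]. A call has 1 to 20 rows; each row shifts and turns the commanded pose from where the row before left it, along the tool's axes as they then stand; what a row does not reach is not made up. A row lasts 1/12 s, in which the tool goes at most 41.7 mm and 7.16 degrees, less where a joint would pass 70% of its speed; a pose out of reach is approached as far as the arm can. A call with a gripper value outside its range is refused whole. The fingers move at their own pace and stop on an object; "grip_force" is the grip in N (left out, the last holds). Time passes only in rows, so rows that do not move let the fingers close. It gives the time, the measured TCP pose, the force and the opening at its end, in the units of the state.
- readout.sense(): the state, without advancing time (a new reading comes with each control period).
- cams.capture(name): name is "scene" or "top"; returns the picture (384x512x3 uint8, red, green, blue); there is no depth.
- cams.calibration(name): a dict with "fx", "fy", "cx", "cy" (pixels), "k1" (the pictures are not rectified: a ray, as slopes to the right and down, at radius r is drawn at 1 + k1 r^2 times it, then the intrinsics apply), "R" (3x3) and "t" (3): a world point X has camera coordinates R X + t. Camera axes: x right, y down, z forward; pixel columns grow to the right and rows downward; lengths in mm; the calibration is good to about 2 mm. A picture is of the moment at which its call begins. calibration takes no time and is no camera call.
- finish_job(): hands the job in, once; it reports no verdict.
The state is a dict: "time_s": time; "joints": joint angles; "dq": joint speeds; "tau": joint torques, N m; "eef_pos": TCP position; "ee_rot": TCP orientation; "force": force on the tool from outside, world axes, zero at the start; "wrist_torque": the same for the moment, N m; "grip_width": opening from 0.0 (shut) to 1.0 (fully open).
Only numpy, scipy, OpenCV 4.12 (cv2) and the standard library are available. Lean on these libraries where they do the work, as an engineer would, in place of code of your own. Each camera call takes 0.05 s, during which the arm holds its last target.

TASK

Make room for a fourth tin in the lane: press down the ratchet release pad on the sliding jaw and, keeping it pressed, push the jaw back along its bar until its pointer arm is level with the upright marker fin, then let go of the release and move clear. Leave the marker, the tins in the row and everything else on the table where they are; nothing is to be gripped or lifted.

Things in the scene. Friction and masses are not known exactly. Their poses are not given: they have to be found in the camera images.
- lane: Tin lane: dark wooden board 210 x 510 mm, 12 mm thick, fixed to the table, with an end block and a toothed steel bar. Origin on the table under the board. Lane +y runs along the bar and is 'back', the way the jaw opens; the end block is at the -y end. Lane x points away from the robot: bar at x = -60 mm, tin row at x = +30 mm. z up. Turned up to 0.25 rad either way.
- jaw (a joint): Slide of the jaw along the bar in m: 0 foremost, grows as it is pushed back (lane +y), at most 0.15; starts at 0 to 0.02. The jaw is a grey carriage 50 mm wide, 115 mm long. It slides stiffly (about 3 N, well damped) and stays where left. The ratchet stops it going back (beyond at most 10 mm of play) unless the release is held pressed.
- release (a joint): Tilt of the release lever in rad: 0 up, 0.26 fully pressed (about 6 N at the pad's middle). At rest it lies anywhere from 0 to 0.13, as its pawl sits on the saw teeth (9 mm pitch, 5 mm high). Above 0.17 the pawl is clear of the teeth. It springs back when let go, so it must be kept pressed while the jaw is pushed back.
- pad_top (a point): Middle of the top of the release pad: flat, black, 44 mm (lane x) by 40 mm (lane y), over the carriage's tin-side end, with a lip 14 mm high along its back (+y) edge, 20 mm from here. Up, it is 78 mm above the table; fully pressed it is at 66 mm, 5 mm nearer -y, tilted 15 degrees down to -y. A fingertip holding it down can push the jaw back against the lip. Travels with the jaw.
- jaw_pointer (a point): End of the jaw's pointer arm on the robot's side, on its top edge (50 mm above the table), mid-thickness. The arm is part of the aluminium plate, 8 mm thick, at the carriage's tin-side end; the plate is 75 mm high across the tin row and 50 mm high elsewhere. Moves with the jaw.
- marker_top (a point): Top of the marker: an upright aluminium fin 8 mm thick (along the bar), 26 mm wide, its top 58 mm above the table, on a small clip on a low dark ledge along the robot's side of the bar, farther back than the jaw's pointer. The pointer arm passes about 5 mm beside it. The point is mid-thickness of the fin.
- row_tin0: Row tin 1 of 3, counted from the end block: upright tin 73 mm across, 80 mm high, standing on the lane. Origin under its middle.
- row_tin1: Row tin 2 of 3, counted from the end block: upright tin 73 mm across, 80 mm high, standing on the lane. Origin under its middle.
- row_tin2: Row tin 3 of 3, counted from the end block: upright tin 73 mm across, 80 mm high, standing on the lane. Origin under its middle.
- spare_tin: Spare tin, 73 mm across, 80 mm high, standing on the table on the robot's side of the lane. A bystander; leave it alone. Origin under its middle.
- jar: Closed jar, 70 mm across, 110 mm high, beyond the lane. A bystander; leave it alone. Origin under its middle.
- flat_tin: Flat tin 75 x 105 x 24 mm on the table. A bystander; leave it alone. Origin under its middle.
- food_carton: Food carton 70 x 110 x 150 mm, upright. A bystander; leave it alone. Origin under its middle.
- tape_roll: Cardboard ring 100 mm across, 48 mm high, lying flat. A bystander; leave it alone. Origin under its middle.
- pencil: Carpenter's pencil 150 x 8 x 8 mm, lying on the table. A bystander; leave it alone. Origin under its middle.
Mind the look-alikes: they are no part of the job. Leave any turquoise look-alike of the row_tin0 alone.

How it is judged:
By the outcome, as a careful person would: the job done as asked, in the order asked, and still so for the second after the job is handed in, with the robot touching nothing.
It also fails if it takes over 35 s, if anything falls off the work surface, if the arm or the gripper's body presses on something with over 40 N, if the wrist force passes 120 N, or if a joint passes its speed limit or range.

## Working session

There is one attempt and no reset: what is moved stays moved. The work goes in short steps, Python scripts to look and compute and a tool call to move; the robot and the scene stay as the last step left them, time stands still between calls to the robot, and variables do not carry over. Pictures are saved under pics/ and viewed, and the job is handed in when it is done.

Besides the shell and the picture viewer there is one more tool, called after "Request:" as name(argument=value, ...) on one line, values as JSON. carry_out: Moves the arm, as the interface text tells. Its arguments: {"type":"object","properties":{"steps":{"type":"array","items":{"type":"number"}},"grip_force":{"type":"number"}},"required":["steps"]}

```bash
mkdir -p pics
python3 - <<'E'
from rig import readout,cams
import cv2
s=readout.sense(); print(s)
for n in("scene","top"):
    c=cams.calibration(n); print(n,c)
    cv2.imwrite(f"pics/{n}0.png",cams.capture(n)[:,:,::-1])
E
```

```text
{'time_s': 0.0, 'joints': array([ 1.09658149e+00,  3.13457608e-01,  1.49844614e+00,  8.63371685e-07,
        1.33098631e+00, -2.23439491e-01]), 'dq': array([ 1.59838282e-03,  4.48447798e-04,  1.51437057e-04, -9.39310132e-06,
       -1.57147496e-03,  1.77382766e-03]), 'tau': array([ 2.90643235e-03, -4.12280738e+01, -2.59738648e+01, -1.86766511e-05,
        4.23581965e-03, -1.39988714e-05]), 'eef_pos': array([130.19287655, 508.33583175, 230.72777   ]), 'ee_rot': array([-2.22117972e-04,  1.25059446e-01,  9.92149038e-01, -6.09490976e-04]), 'force': array([ 0.67134403,  0.97758414, -0.14423973]), 'wrist_torque': array([ 0.01762519, -0.00113473,  0.02222242]), 'grip_width': 1.0022693430175305}
scene {'fx': 361.30710229198763, 'fy': 361.30710229198763, 'cx': 251.48388083987325, 'cy': 194.29830137511712, 'k1': -0.0786341216180695, 'R': array([[-0.83724977,  0.54672447,  0.01025561],
       [ 0.43264638,  0.67378806, -0.5990215 ],
       [-0.33440982, -0.49709356, -0.80066726]]), 't': array([ 482.96149972, -195.13314471, 1399.61132696])}
top {'fx': 463.650805653263, 'fy': 463.650805653263, 'cx': 259.42196596041225, 'cy': 194.80879357087292, 'k1': -0.07370312722623486, 'R': array([[-0.00333446, -0.99999061, -0.00276802],
       [-0.99446886,  0.00360661, -0.10496988],
       [ 0.10497888,  0.00240269, -0.99447155]]), 't': array([  16.91698388,  554.2618044 , 1704.7163671 ])}
```

View pics/scene0.png

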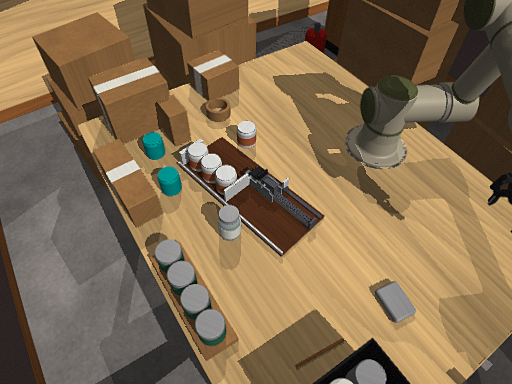

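View pics/top0.png

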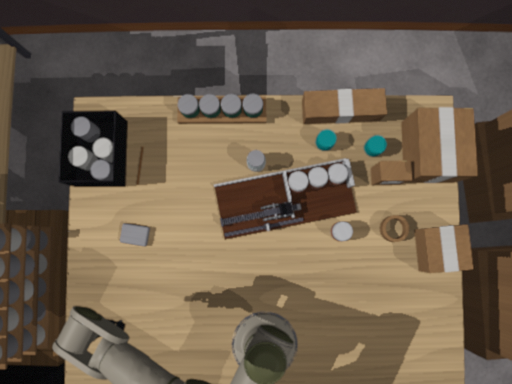

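Run:
```python
import cv2
a=cv2.imread("pics/scene0.png")[130:260,165:335]
b=cv2.imread("pics/top0.png")[150:245,205:365]
cv2.imwrite("pics/c1.png",cv2.resize(a[20:100,40:165],None,fx=6.4,fy=6.4,interpolation=cv2.INTER_CUBIC))
cv2.imwrite("pics/c2.png",cv2.resize(b,None,fx=5,fy=5,interpolation=cv2.INTER_CUBIC))
```

```text
(no output)
```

View pics/c1.png

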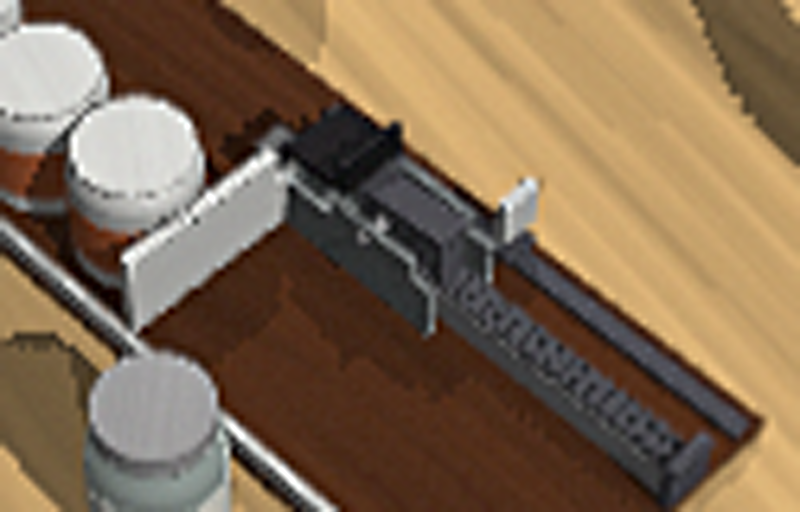

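View pics/c2.png

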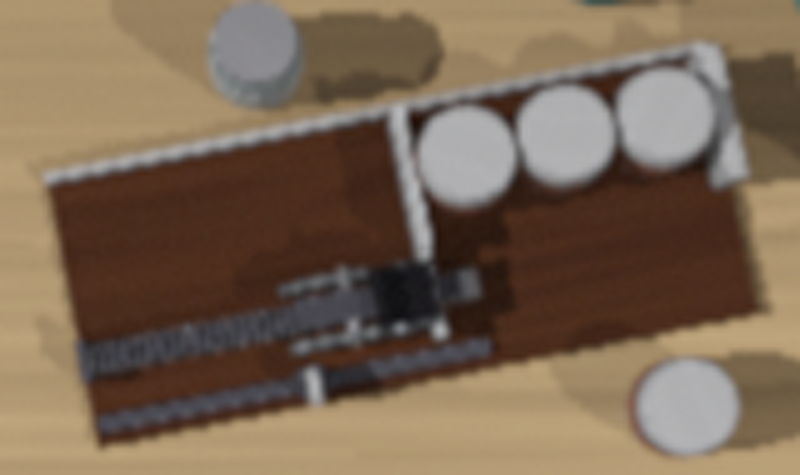

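```bash
cat > h.py <<'E'
import numpy as np
from rig import cams
from scipy.optimize import least_squares
C={n:cams.calibration(n) for n in("scene","top")}
def proj(n,X):
    c=C[n];X=np.atleast_2d(X);p=X@np.array(c["R"]).T+c["t"];s=p[:,:2]/p[:,2:];r2=(s**2).sum(1,keepdims=True)
    s=s*(1+c["k1"]*r2);return s*[c["fx"],c["fy"]]+[c["cx"],c["cy"]]
def unproj(n,uv,z):
    f=lambda P:proj(n,[P[0],P[1],z])[0]-uv
    return least_squares(f,[450,0]).x
def lane2w(P,q):  # q x,y,th
    c,s=np.cos(q[2]),np.sin(q[2]);P=np.atleast_2d(P)
    return np.c_[q[0]+c*P[:,0]-s*P[:,1],q[1]+s*P[:,0]+c*P[:,1],P[:,2]]
def w2lane(p,q):
    c,s=np.cos(q[2]),np.sin(q[2]);d=np.array(p)[:2]-q[:2];return np.array([c*d[0]+s*d[1],-s*d[0]+c*d[1]])
E
python3 - <<'E'
from h import *
c1=lambda u,v:np.array([205+(u+.5)/6.4-.5,150+(v+.5)/6.4-.5])
c2=lambda u,v:np.array([205+(u+.5)/5-.5,150+(v+.5)/5-.5])
L=[(-105,255,12),(-105,-255,12)]
obs=[("top",c2(98,443),L[0]),("top",c2(766,311),L[1]),("scene",c1(764,420),L[0])]
f=lambda q:np.concatenate([proj(n,lane2w(P,q))[0]-uv for n,uv,P in obs])
r=least_squares(f,[480,0,0],x_scale=[100,100,1]);q=r.x;print(q,r.fun)
np.save("q.npy",q)
# also far-left corner
for nm,n,uv,z in[("farleft","top",c2(48,180),15),("tin2","top",c2(467,160),92),("tin1","top",c2(566,137),92),("tin0","top",c2(665,117),92),
 ("plate far","top",c2(398,110),75),("plate near","top",c2(426,255),75),("ptr","top",c2(440,332),50),("pad","top",c2(405,292),75),
 ("padlip","top",c2(370,296),85),("marker","top",c2(315,386),58),
 ("S marker top","scene",c1(522,186),58),("S plate far","scene",c1(126,258),75),("S plate near","scene",c1(278,150),75),("S tin2","scene",c1(137,147),92),("spare","top",c2(688,405),80)]:
    w=unproj(n,uv,z);print(nm,w.round(1),w2lane(w,q).round(1))
E
```

```text
[ 5.43916026e+02 -8.21704090e+01  1.92346660e-01] [-0.15623049  0.29812482 -0.89332058  0.19503843 -0.85096176 -0.52590239]
farleft [591.5 185.9] [ 97.9 254.1]
tin2 [ 595.2 -124.8] [ 42.2 -51.7]
tin1 [ 611.8 -196.8] [  44.7 -125.5]
tin0 [ 626.2 -269.1] [  45.1 -199.2]
plate far [634.6 -76.1] [ 90.2 -11.4]
plate near [527.9 -95.5] [-18.3 -10. ]
ptr [ 473.3 -106.8] [-74.  -10.7]
pad [501. -80.] [-41.7  10.3]
padlip [497.4 -54.2] [-40.3  36.4]
marker [433.7 -14.6] [-95.3  87.4]
S marker top [429.6 -13. ] [-98.9  89.8]
S plate far [635.1 -72.6] [91.3 -8. ]
S plate near [532.2 -91. ] [-13.2  -6.4]
S tin2 [ 599.8 -119.7] [ 47.7 -47.5]
spare [ 418.  -283.4] [-162.1 -173.4]
```

```bash
cat >> h.py <<'E'
from scipy.spatial.transform import Rotation as Ro
def rot(s): 
    w,x,y,z=s["ee_rot"];return Ro.from_quat([x,y,z,w])
E
python3 - <<'E'
from h import *
from rig import readout
q=np.load("q.npy")
c1=lambda u,v:np.array([205+(u+.5)/6.4-.5,150+(v+.5)/6.4-.5])
for nm,uv,z in[("pad",(340,150),75),("lip near top",(400,126),88),("lip far",(350,188),88),("bar end",(640,470),40)]:
    w=unproj("scene",c1(*uv),z);print(nm,w.round(1),w2lane(w,q).round(1))
s=readout.sense();R=rot(s)
yl=np.array([-np.sin(q[2]),np.cos(q[2]),0]);xl=np.array([np.cos(q[2]),np.sin(q[2]),0])
Rt=Ro.from_matrix(np.c_[-xl,yl,[0,0,-1]])
print("turn/5deg",np.degrees((R.inv()*Rt).as_rotvec())/5)
tgt=np.r_[lane2w([-42,10,0],q)[0][:2],120.]
print(tgt,"d tool cm (before turn)",R.inv().apply(tgt-s["eef_pos"])/10, Rt.inv().apply(tgt-s["eef_pos"])/10)
E
```

```text
pad [504.9 -73.5] [-36.6  16. ]
lip near top [476.  -61.3] [-62.7  33.5]
lip far [521.  -40.8] [-14.6  45. ]
bar end [477.6 152.3] [-20.2 242.8]
turn/5deg [-0.01206905 -0.00558604 -5.07790754]
[500.77894737 -80.38366333 120.        ] d tool cm (before turn) [-50.51172315 -47.82376557  11.12268077] [-25.11978511 -64.8726962   11.08108479]
```

Request:
carry_out(steps=[0,0,0,0,0,-1.27,-1,0,0,0,0,0,-1.27,-1,0,0,0,0,0,-1.27,-1,0,0,0,0,0,-1.27,-1], grip_force=20)

```text
time_s: 0.43
eef_pos: [130.2, 508.4, 230.9]
ee_rot: [-0.0, -0.099, 0.995, -0.0]
force: [0.4, 0.2, 0.4]
grip_width: 0.457
```

Request:
carry_out(steps=[-1.26,-3.24,0,0,0,0,-1,-1.26,-3.24,0,0,0,0,-1,-1.26,-3.24,0,0,0,0,-1,-1.26,-3.24,0,0,0,0,-1,-1.26,-3.24,0,0,0,0,-1,-1.26,-3.24,0,0,0,0,-1,-1.26,-3.24,0,0,0,0,-1,-1.26,-3.24,0,0,0,0,-1,-1.26,-3.24,0,0,0,0,-1,-1.26,-3.24,0,0,0,0,-1,-1.26,-3.24,0,0,0,0,-1,-1.26,-3.24,0,0,0,0,-1,-1.26,-3.24,0,0,0,0,-1,-1.26,-3.24,0,0,0,0,-1,-1.26,-3.24,0,0,0,0,-1,-1.26,-3.24,0,0,0,0,-1,-1.26,-3.24,0,0,0,0,-1,-1.26,-3.24,0,0,0,0,-1,-1.26,-3.24,0,0,0,0,-1])

```text
time_s: 2.02
eef_pos: [483.6, -51.5, 231.0]
ee_rot: [-0.0, -0.096, 0.995, 0.0]
force: [-0.2, 0.6, 0.6]
grip_width: -0.001
```

Request:
carry_out(steps=[-0.35,-0.73,2.9,0,0,0,-1,-0.35,-0.73,2.9,0,0,0,-1,-0.35,-0.73,2.9,0,0,0,-1,-0.35,-0.73,2.9,0,0,0,-1,0,0,0,0,0,0,-1])

```text
time_s: 2.43
eef_pos: [500.2, -75.8, 110.4]
ee_rot: [-0.004, -0.096, 0.995, 0.002]
force: [-0.7, 0.0, -0.8]
grip_width: 0.005
```

```bash
cat > look.py <<'E'
import sys,cv2
from rig import cams,readout
from h import *
k=sys.argv[1];q=np.load("q.npy")
for n in("scene","top"):
    im=cams.capture(n)[:,:,::-1].copy();cv2.imwrite(f"pics/{n}{k}.png",im)
    x0,y0,x1,y1=(205,145,330,225) if n=="scene" else (205,160,345,245)
    f=6.4 if n=="scene" else 5.6
    cv2.imwrite(f"pics/{n}_c{k}.png",cv2.resize(im[y0:y1,x0:x1],None,fx=f,fy=f,interpolation=cv2.INTER_CUBIC))
    p=proj(n,readout.sense()["eef_pos"])[0];print(n,"tcp px",p,"crop",(p-[x0,y0]+.5)*f-.5)
s=readout.sense();print(s["time_s"],s["eef_pos"],s["force"],"lane",w2lane(s["eef_pos"],q))
E
python3 look.py 1
```

```text
scene tcp px [258.58127704 164.52960429] crop [345.62017308 127.68946745]
top tcp px [284.99903098 206.79912799] crop [450.29457348 264.37511673]
2.5333 [502.16268126 -75.7078173  115.432034  ] [0.81910176 1.34743205 0.923573  ] lane [-39.74793662  14.32509723]
```

View pics/scene_c1.png

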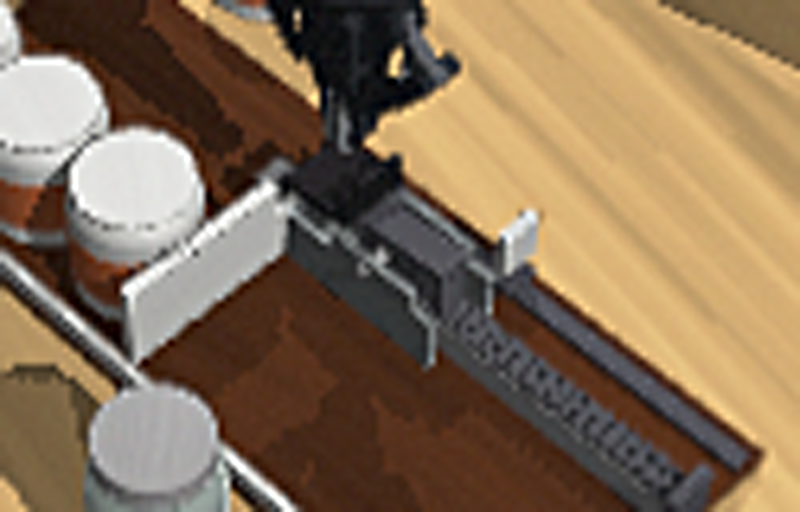

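View pics/top_c1.png

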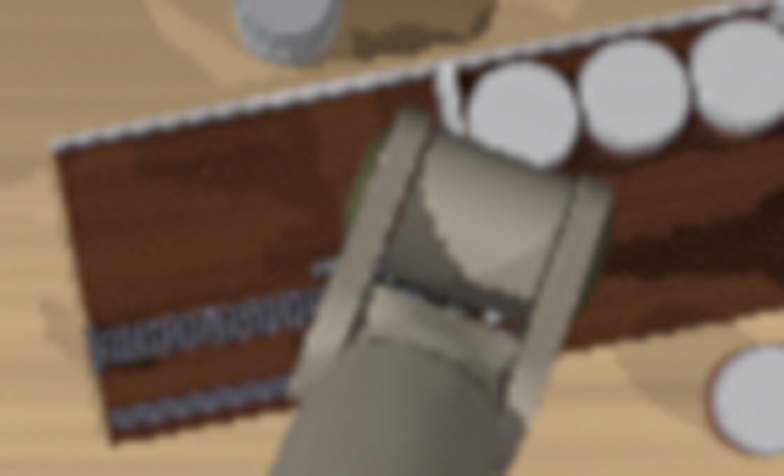

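Request:
carry_out(steps=[0,-0.3,1,0,0,0,-1,0,0,1,0,0,0,-1,0,0,0.6,0,0,0,-1,0,0,0.0,0,0,0,-1,0,0,0,0,0,0,-1])

```text
time_s: 2.95
eef_pos: [502.9, -78.6, 89.3]
ee_rot: [-0.0, -0.096, 0.995, 0.0]
force: [-0.5, -0.3, -0.2]
grip_width: 0.001
```

Request:
carry_out(steps=[0,0,0.3,0,0,0,-1,0,0,0.3,0,0,0,-1,0,0,0,0,0,0,-1,0,0,0,0,0,0,-1])

```text
time_s: 3.28
eef_pos: [502.9, -78.7, 83.2]
ee_rot: [-0.0, -0.096, 0.995, 0.0]
force: [0.2, 0.0, -0.2]
grip_width: -0.001
```

Request:
carry_out(steps=[0,0,0.3,0,0,0,-1,0,0,0,0,0,0,-1,0,0,0,0,0,0,-1])

```text
time_s: 3.53
eef_pos: [502.9, -78.7, 80.2]
ee_rot: [-0.0, -0.096, 0.995, 0.0]
force: [0.2, 0.2, 0.8]
grip_width: -0.001
```

Request:
carry_out(steps=[0,0,0.3,0,0,0,-1,0,0,0,0,0,0,-1,0,0,0,0,0,0,-1])

```text
time_s: 3.78
eef_pos: [502.9, -78.8, 77.1]
ee_rot: [-0.0, -0.096, 0.995, 0.0]
force: [-0.5, -0.9, 0.1]
grip_width: 0.001
```

Request:
carry_out(steps=[0,0,0.3,0,0,0,-1,0,0,0,0,0,0,-1,0,0,0,0,0,0,-1])

```text
time_s: 4.03
eef_pos: [503.2, -78.9, 74.5]
ee_rot: [0.0, -0.096, 0.995, -0.0]
force: [1.6, -1.8, 2.0]
grip_width: -0.003
```

Request:
carry_out(steps=[0,0,0.3,0,0,0,-1,0,0,0,0,0,0,-1,0,0,0,0,0,0,-1])

```text
time_s: 4.28
eef_pos: [503.4, -79.2, 71.8]
ee_rot: [0.001, -0.096, 0.995, -0.001]
force: [-0.7, -0.8, 6.6]
grip_width: 0.0
```

Request:
carry_out(steps=[0,0,0.15,0,0,0,-1,0,0,0,0,0,0,-1,0,0,0,0,0,0,-1])

```text
time_s: 4.53
eef_pos: [503.4, -79.3, 70.4]
ee_rot: [0.001, -0.096, 0.995, -0.001]
force: [-1.0, -2.5, 5.9]
grip_width: 0.001
```

Request:
carry_out(steps=[0,0,0.2,0,0,0,-1,0,0,0,0,0,0,-1,0,0,0,0,0,0,-1])

```text
time_s: 4.78
eef_pos: [503.6, -79.5, 68.7]
ee_rot: [0.001, -0.096, 0.995, -0.001]
force: [-1.0, -2.9, 9.4]
grip_width: -0.001
```

Request:
carry_out(steps=[0,0,0.2,0,0,0,-1,0,0,0,0,0,0,-1,0,0,0,0,0,0,-1])

```text
time_s: 5.03
eef_pos: [503.9, -79.5, 68.0]
ee_rot: [0.001, -0.096, 0.995, -0.001]
force: [-5.8, -2.2, 22.8]
grip_width: -0.003
```

Request:
carry_out(steps=[0,0.2,0,0,0,0,-1,0,0.2,0,0,0,0,-1,0,0.2,0,0,0,0,-1,0,0.2,0,0,0,0,-1,0,0.2,0,0,0,0,-1,0,0,0,0,0,0,-1,0,0,0,0,0,0,-1])

```text
time_s: 5.62
eef_pos: [502.0, -69.8, 68.0]
ee_rot: [0.001, -0.096, 0.995, -0.001]
force: [-6.0, -2.4, 22.4]
grip_width: -0.001
```

Request:
carry_out(steps=[0,0.2,0,0,0,0,-1,0,0.2,0,0,0,0,-1,0,0.2,0,0,0,0,-1,0,0.2,0,0,0,0,-1,0,0.2,0,0,0,0,-1,0,0,0,0,0,0,-1])

```text
time_s: 6.12
eef_pos: [500.1, -59.9, 68.1]
ee_rot: [0.001, -0.096, 0.995, -0.001]
force: [-5.8, -2.4, 23.5]
grip_width: -0.002
```

```bash
python3 look.py 2
```

```text
scene tcp px [261.12084125 176.37016835] crop [361.87338403 203.46907743]
top tcp px [280.00361202 208.42480676] crop [422.32022731 273.47891783]
6.2167 [500.04613493 -59.94815381  68.04198338] [-7.03778393 -2.40769113 24.77535283] lane [-38.81278888  30.19873136]
```

View pics/scene_c2.png

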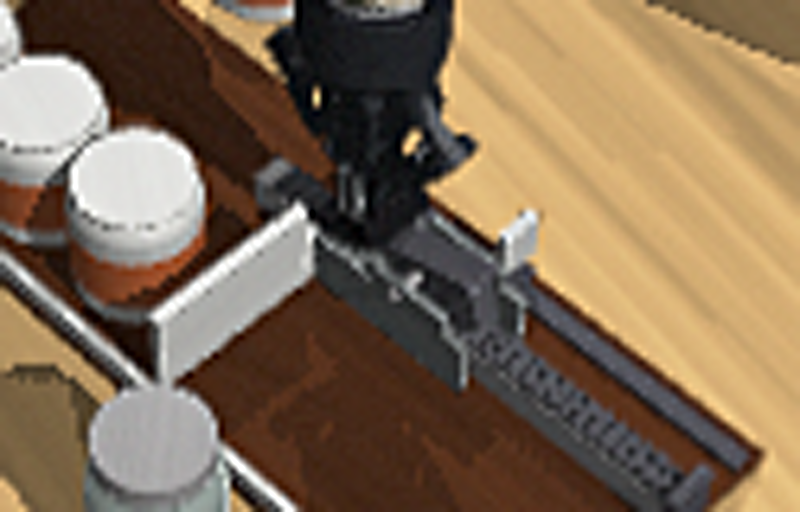

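Request:
carry_out(steps=[0,0.3,0,0,0,0,-1,0,0.3,0,0,0,0,-1,0,0.3,0,0,0,0,-1,0,0.3,0,0,0,0,-1,0,0.3,0,0,0,0,-1,0,0.3,0,0,0,0,-1,0,0.3,0,0,0,0,-1,0,0.3,0,0,0,0,-1,0,0.3,0,0,0,0,-1,0,0.3,0,0,0,0,-1,0,0,0,0,0,0,-1])

```text
time_s: 7.13
eef_pos: [494.2, -30.2, 68.0]
ee_rot: [0.001, -0.096, 0.995, -0.001]
force: [-7.4, -1.6, 25.1]
grip_width: 0.0
```

Request:
carry_out(steps=[0,0.3,0,0,0,0,-1,0,0.3,0,0,0,0,-1,0,0.3,0,0,0,0,-1,0,0.3,0,0,0,0,-1,0,0.3,0,0,0,0,-1,0,0.3,0,0,0,0,-1,0,0.3,0,0,0,0,-1,0,0.3,0,0,0,0,-1,0,0.3,0,0,0,0,-1,0,0.3,0,0,0,0,-1,0,0,0,0,0,0,-1])

```text
time_s: 8.05
eef_pos: [488.4, -0.6, 68.0]
ee_rot: [0.001, -0.096, 0.995, -0.001]
force: [-7.6, -1.8, 24.7]
grip_width: 0.001
```

```bash
python3 look.py 3
```

```text
scene tcp px [274.21789377 186.66306206] crop [445.69452014 269.34359719]
top tcp px [263.7477212  211.68756853] crop [331.2872387  291.75038377]
8.15 [488.35733906  -0.65368047  67.93939985] [-7.80705538 -1.78408835 26.76897599] lane [-38.95112626  90.63417941]
```

View pics/scene_c3.png

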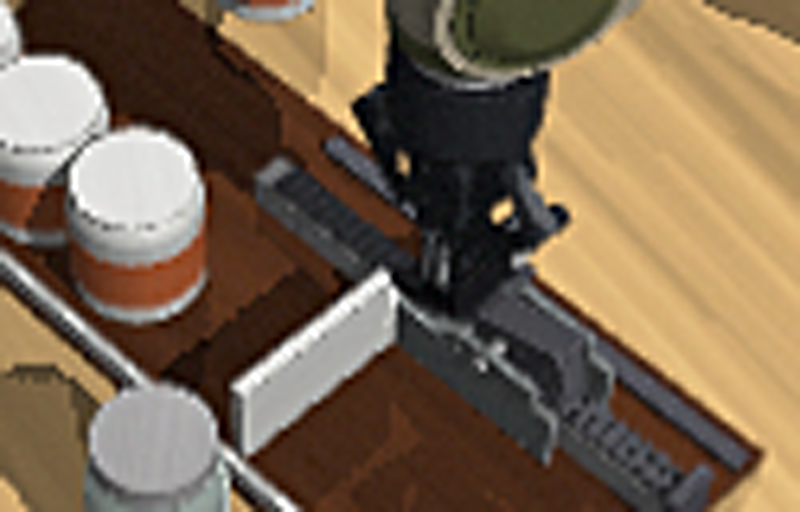

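View pics/top_c3.png

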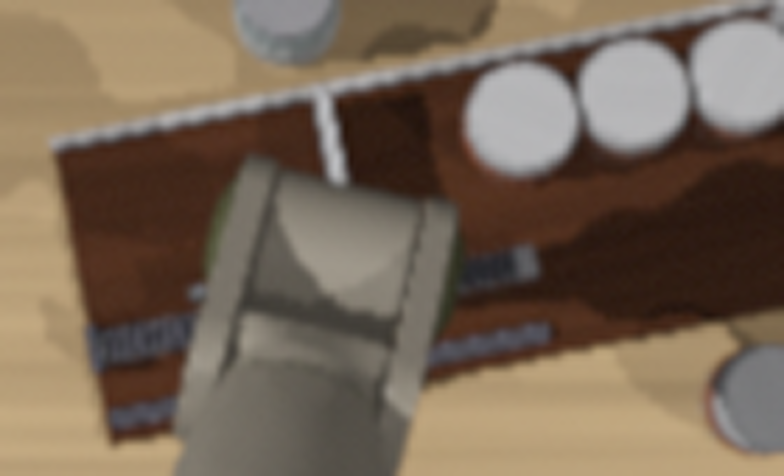

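Run:
```python
import cv2
from h import *
q=np.load("q.npy")
g=lambda f:cv2.cvtColor(cv2.imread(f),cv2.COLOR_BGR2GRAY).astype(float)
# sample intensity profiles along lane y at (x,z) in top & scene images
def prof(img,n,x,z,y0,y1,w):
    ys=np.arange(y0,y1,.5);acc=0
    for dx in w:
        p=proj(n,lane2w(np.c_[np.full(len(ys),x+dx),ys,np.full(len(ys),z)],q)).astype(np.float32)
        acc=acc+cv2.remap(img.astype(np.float32),p[:,0][None],p[:,1][None],cv2.INTER_LINEAR)[0]
    return ys,acc/len(w)
def cen(ys,a):
    k=np.argmax(a);b=np.median(a);t=(a[k]+b)/2
    i=k
    while i>0 and a[i]>t:i-=1
    j=k
    while j<len(a)-1 and a[j]>t:j+=1
    return round((ys[i]+ys[j])/2,1),round(ys[j]-ys[i],1),round(a[k]),round(b)
for n in("top","scene"):
    for f,ya in(("0",-10),("3",68)):
        im=g(f"pics/{n}{f}.png")
        for x in (20,40,60,80) if f=="0" else(50,60,70,80):
            print(n,f,"plate",x,cen(*prof(im,n,x,75,ya-18,ya+18,[-4,0,4])))
    im=g(f"pics/{n}0.png")
    for x in(-108,-104,-100,-96,-92,-88):print(n,"marker",x,cen(*prof(im,n,x,58,70,108,[-2,0,2])))
    for x in(-85,-80,-76,-72,-68):print(n,"ptr",x,cen(*prof(im,n,x,50,-28,8,[-2,0,2])))
```

```text
top 0 plate 20 (np.float64(-9.8), np.float64(11.5), 170, 91)
top 0 plate 40 (np.float64(-25.0), np.float64(6.0), 174, 143)
top 0 plate 60 (np.float64(-25.0), np.float64(6.0), 174, 124)
top 0 plate 80 (np.float64(-9.5), np.float64(12.0), 172, 73)
top 3 plate 50 (np.float64(72.2), np.float64(11.5), 176, 63)
top 3 plate 60 (np.float64(72.2), np.float64(11.5), 177, 58)
top 3 plate 70 (np.float64(72.2), np.float64(11.5), 175, 62)
top 3 plate 80 (np.float64(72.2), np.float64(11.5), 176, 66)
top marker -108 (np.float64(89.2), np.float64(10.5), 149, 100)
top marker -104 (np.float64(89.0), np.float64(11.0), 154, 66)
top marker -100 (np.float64(88.8), np.float64(10.5), 161, 62)
top marker -96 (np.float64(88.2), np.float64(10.5), 165, 67)
top marker -92 (np.float64(88.2), np.float64(10.5), 166, 68)
top marker -88 (np.float64(88.5), np.float64(11.0), 158, 66)
top ptr -85 (np.float64(4.8), np.float64(5.5), 71, 64)
top ptr -80 (np.float64(-10.8), np.float64(10.5), 93, 53)
top ptr -76 (np.float64(-10.8), np.float64(11.5), 139, 54)
top ptr -72 (np.float64(-10.8), np.float64(11.5), 153, 53)
top ptr -
[... 531 characters left out ...]
loat64(14.5), 238, 34)
scene marker -108 (np.float64(89.2), np.float64(5.5), 185, 176)
scene marker -104 (np.float64(91.2), np.float64(5.5), 215, 175)
scene marker -100 (np.float64(92.2), np.float64(5.5), 214, 176)
scene marker -96 (np.float64(91.5), np.float64(6.0), 211, 180)
scene marker -92 (np.float64(91.8), np.float64(7.5), 211, 182)
scene marker -88 (np.float64(91.5), np.float64(7.0), 215, 183)
scene ptr -85 (np.float64(-13.0), np.float64(3.0), 185, 177)
scene ptr -80 (np.float64(-8.0), np.float64(3.0), 114, 96)
scene ptr -76 (np.float64(-24.2), np.float64(7.5), 57, 33)
scene ptr -72 (np.float64(-24.0), np.float64(8.0), 59, 30)
scene ptr -68 (np.float64(-23.5), np.float64(9.0), 51, 33)
```

Request:
carry_out(steps=[0,0.3,0,0,0,0,-1,0,0.3,0,0,0,0,-1,0,0.3,0,0,0,0,-1,0,0.3,0,0,0,0,-1,0,0.3,0,0,0,0,-1,0,0.05,0,0,0,0,-1,0,0,0,0,0,0,-1,0,0,0,0,0,0,-1])

```text
time_s: 8.82
eef_pos: [485.4, 14.4, 68.0]
ee_rot: [0.001, -0.096, 0.995, -0.001]
force: [-7.4, -2.7, 25.7]
grip_width: -0.002
```

```bash
python3 look.py 4
cat > meas.py <<'E'
import cv2,sys
from h import *
q=np.load("q.npy");k=sys.argv[1];im=cv2.cvtColor(cv2.imread(f"pics/top{k}.png"),cv2.COLOR_BGR2GRAY).astype(np.float32)
def m(x,z,y0,y1):
    ys=np.arange(y0,y1,.5);a=0
    for dx in(-2,0,2):
        p=proj("top",lane2w(np.c_[np.full(len(ys),x+dx),ys,np.full(len(ys),z)],q)).astype(np.float32)
        a=a+cv2.remap(im,p[:,0][None],p[:,1][None],cv2.INTER_LINEAR)[0]/3
    K=np.argmax(a);t=(a[K]+np.median(a))/2;i=j=K
    while i>0 and a[i]>t:i-=1
    while j<len(a)-1 and a[j]>t:j+=1
    return (x,round(float(ys[i]+ys[j])/2,1),round(float(ys[j]-ys[i]),1),round(float(a[K])))
print("plate",[m(x,75,65,110) for x in(40,50,60,70,80)])
print("marker",[m(x,58,65,110) for x in(-104,-100,-96,-92,-88)])
print("ptr",[m(x,50,65,110) for x in(-80,-76,-72,-68)])
E
python3 meas.py 4
```

```text
scene tcp px [277.64500637 189.35112039] crop [467.6280408  286.54717051]
top tcp px [259.60953139 212.51140294] crop [308.11337576 296.36385646]
8.9167 [485.40432903  14.42747201  67.95342682] [-7.56652634 -3.58438552 25.63366446] lane [-38.96672252 106.00171614]
plate [(40, 87.5, 11.0, 176), (50, 88.0, 12.0, 172), (60, 87.5, 12.0, 176), (70, 88.0, 12.0, 174), (80, 87.5, 12.0, 179)]
marker [(-104, 74.0, 18.0, 135), (-100, 73.5, 17.0, 130), (-96, 72.5, 15.0, 125), (-92, 71.2, 12.5, 119), (-88, 69.8, 9.5, 117)]
ptr [(-80, 68.5, 7.0, 116), (-76, 67.2, 4.5, 115), (-72, 66.5, 3.0, 112), (-68, 66.5, 3.0, 111)]
```

View pics/scene_c4.png

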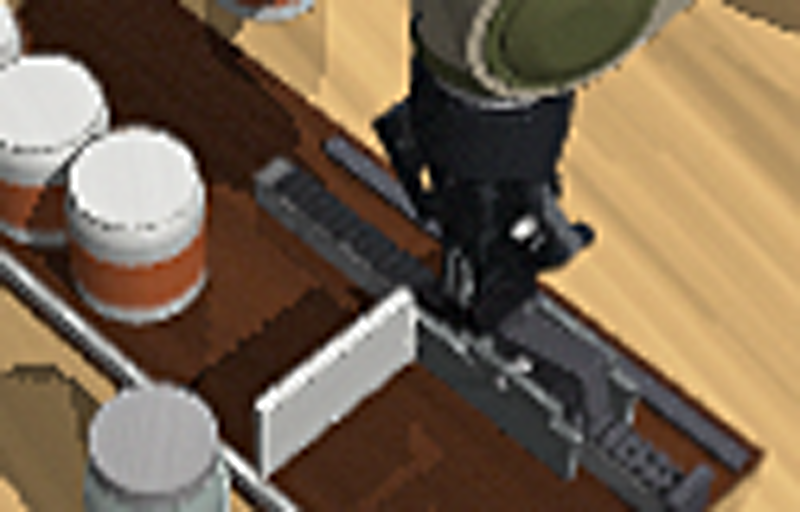

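Request:
carry_out(steps=[0,0.15,0,0,0,0,-1,0,0,0,0,0,0,-1,0,0,0,0,0,0,-1,0,0,-0.3,0,0,0,-1,0,0,-0.4,0,0,0,-1,0,0,-0.5,0,0,0,-1,0,0,-0.8,0,0,0,-1,0,0,-2,0,0,0,-1,0,0,-3,0,0,0,-1,0,0,-3,0,0,0,-1,0,0,-3,0,0,0,-1,0,0,0,0,0,0,-1])

```text
time_s: 9.92
eef_pos: [486.4, 16.1, 201.4]
ee_rot: [0.004, -0.096, 0.995, -0.001]
force: [0.3, -0.4, 1.2]
grip_width: 0.002
```

Request:
carry_out(steps=[3,1,-1,0,0,0,-1,2.5,2.5,0,0,0,0,-1,2,3,0,0,0,0,-1,2,3,0,0,0,0,-1,1,3.5,0,0,0,0,-1,0.5,3.5,0,0,0,0,-1,0,3.5,0,0,0,0,-1,0,3.5,0,0,0,0,-1,0,3.5,0,0,0,0,-1,0,3.5,0,0,0,0,-1,0,0,0,0,0,0,-1])

```text
time_s: 10.83
eef_pos: [316.4, 298.7, 205.6]
ee_rot: [-0.0, -0.099, 0.995, 0.001]
force: [0.5, 0.5, 0.1]
grip_width: -0.002
```

```bash
python3 look.py 5;python3 meas.py 5
```

```text
scene tcp px [390.34075954 201.12327439] crop [1188.88086106  361.88895611]
top tcp px [175.1696952  260.43199591] crop [-164.74970689  564.71917709]
10.9333 [317.47818992 295.23033013 205.42847741] [-0.34279932  0.12756666 -0.11636437] lane [-150.11696407  413.72733601]
plate [(40, 89.0, 12.0, 171), (50, 89.0, 12.0, 172), (60, 89.0, 12.0, 171), (70, 89.0, 12.0, 174), (80, 89.0, 12.0, 170)]
marker [(-104, 88.8, 11.5, 158), (-100, 88.8, 11.5, 165), (-96, 88.2, 10.5, 169), (-92, 88.2, 10.5, 170), (-88, 88.5, 11.0, 162)]
ptr [(-80, 88.2, 11.5, 128), (-76, 87.8, 11.5, 149), (-72, 88.0, 11.0, 168), (-68, 88.2, 9.5, 146)]
```

View pics/scene_c5.png

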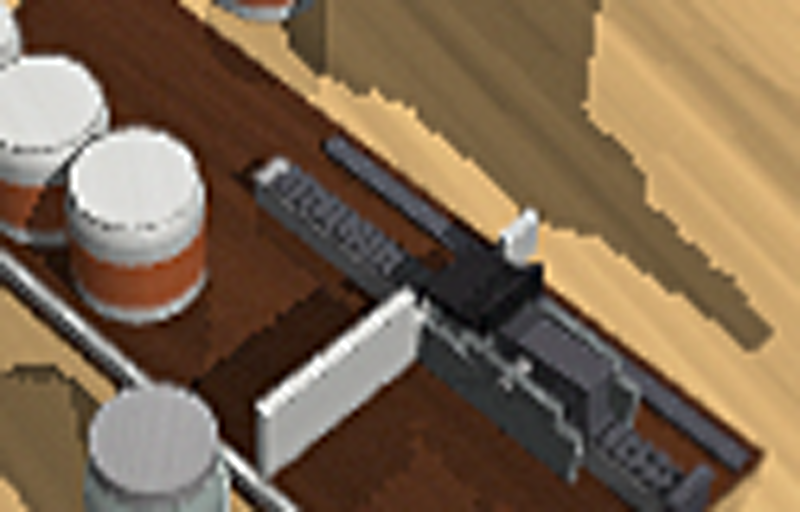

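View pics/top_c5.png

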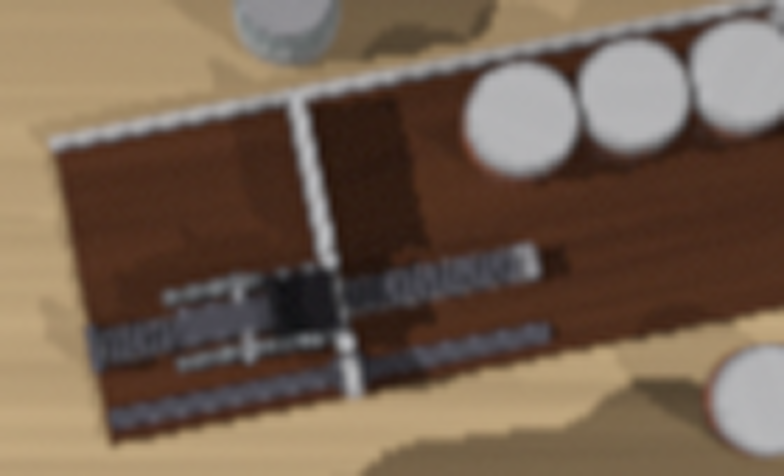

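```bash
python3 -c "
from rig import finish_job;print(finish_job())"
```

```text
the job is handed in; nothing more can be done
None
```

The jaw's pointer arm now stands level with the marker fin, to within about 0.5 mm. I pressed the release pad to its stop with the closed fingers (about 23–27 N). Holding it down, I pushed the jaw back about 99 mm along the bar, lifted off, moved the arm clear and handed the job in at about 11 s.

**Last checks:**
- **Alignment:** in the unobstructed top view, the pointer reads 88.0 mm and the marker 88.4 mm along the lane.
- **Undisturbed:** the marker measures the same as before the move. The row tins look unmoved in the pictures. I did not measure the tins or the other objects again.
- **Clear:** the release pad looks sprung back up, and the force on the tool is about zero.

**Disagreements:**
- In the first pictures the two cameras differed by 2–6 mm on absolute positions, so I relied on differences within the top view.
- The lane x values came out about 15 mm off the stated ones, probably because the board is not centred on its origin. This did not affect the alignment.

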